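# Nest the filings sieve and hold its sprung bayonet collar home

### The arm

A 6-joint arm with a two-finger parallel gripper is mounted at the origin on the work surface. World frame = base frame: x ahead of the robot, y to its left, z up, the work surface at z = 0. Lengths are in m, angles in degrees, forces in N, time in s.
With the tool pointing down it reaches from about 0.35 to 0.85 m from the base axis. Payload 8.1 kg.
Tool frame: the origin (TCP) lies where the fingers leave the gripper's body, on its centre line; the fingertips stand 84 mm ahead of it and the grasp point (between the pads) lies 65 mm ahead of it (env.tips_ahead is the z of the fingertips in the tool frame, in m); z points along the fingers, x is the direction in which the jaws open and shut, and the axes are right-handed (so a half turn about z gives the same grasp; the last joint's range is limited). The gripper opens to 93 mm and grips with 3 to 60 N. Pads are 15 mm wide; open, the fingers measure 128 mm over their backs; the gripper's body (75 mm by 188 mm) begins 65 mm behind the grasp point.
Start: joints at [-75.768, 7.471, 85.268, -0, 87.261, -4.893], TCP at [0.197, -0.567, 0.303] pointing down, gripper open.
Joint ranges: [-169.43, 169.43], [-51.17, 129.36], [1.28, 143.12], [-76.62, 256.62], [0, 156.53], [-152.29, 152.29]. Speed limits (degrees/s): [136.94, 136.94, 159.86, 180, 180, 180].

### API

Orientations are given as [roll, pitch, yaw] about the fixed x, y, z axes, in that order (R = Rz(yaw) Ry(pitch) Rx(roll)).
In Python, from cell import env gives the robot as it stands.
- The arm moves only by the shell command python3 -m inch 'ROWS' [FORCE]. ROWS is JSON, a list of rows, each a list of 3 entries, a list of its own where there are three numbers: the shift along the tool's x, y, z in units of 25 mm (1.0 is 25 mm), then the turn about the tool's z in units of 6 degrees (1.0 is 6 degrees), then the opening, from -1 (shut) to 1 (fully open). A call has 1 to 5 rows; each row is the pose to reach, as a shift and turn from the pose measured when the call began, along the tool's axes at that moment; what a row does not reach only later rows make up. A row lasts 1/8 s, in which the tool goes at most 62.5 mm and 10.7 degrees, less where a joint would pass 70% of its speed; a pose out of reach is approached as far as the arm can. A call with a gripper value outside its range is refused whole. The fingers move at their own pace and stop on an object; FORCE is the grip in N (left out, the last holds). Time passes only in rows, so rows that repeat a pose let the fingers close. It gives the time, the measured TCP pose, the force and the opening at its end, in the units of the state.
- env.read_state(): the state, without advancing time (a new reading comes with each control period).
- env.camera(name): name is "scene" or "top" or "wrist"; returns a dict with "image" (400x640x3 uint8, red, green, blue), "intrinsics" (3x3 intrinsics, pixels), "rvec" (rotation vector, rad) and "tvec" (3), from world to camera coordinates, as OpenCV has them. Camera axes: x right, y down, z forward; pixel columns grow to the right and rows downward; lengths in m; the calibration is good to about 2 mm. A picture is of the moment at which its call begins. There is no depth.
- env.sign_off(): hands the job in, once; it reports no verdict.
The state is a dict: "time": time; "q": joint angles; "joint_velocities": joint speeds; "joint_torque": joint torques, N m; "tool_pos": TCP position; "orientation": TCP orientation; "wrist_force": force on the tool from outside, world axes, zero at the start; "ft_torque": the same for the moment, N m; "width": opening from 0.0 (shut) to 1.0 (fully open).
Only numpy, scipy, OpenCV 4.12 (cv2) and the standard library are available. Lean on these libraries where they do the work, as an engineer would, in place of code of your own. Each camera call takes 0.05 s, during which the arm holds its last target.

### The job

Nest the small sieve cup upright into the catch cup of the filings holder and let go of it, then pick up the knurled collar, lower it over them and turn it until its hidden keyways drop over the pins. Push the collar fully home against the spring and finish while still holding it pushed home: it springs up again if let go. Leave the bigger sieve cup and the other things on the bench alone.

Things in the scene. Friction and masses are not known exactly. Their poses are not given: they have to be found in the camera images.
- holder: the filings holder, fixed to the bench: a square dark wooden base 96 x 96 x 14 mm carrying an upright aluminium post, 47 mm across, its top 50 mm above the bench with a 2 x 6 mm chamfer round it. Origin: on the post's axis at bench height; z up, x and y along the base's sides.
- holder_mouth (a point): centre of the catch cup's mouth, on the post's axis, 50 mm above the bench. The catch cup is the tapered hollow in the post's top: mouth 38.8 mm across, 24 mm deep, floor 33.4 mm across and 26 mm above the bench.
- holder_pins (a point): point on the post's axis at the height of the pins, 32 mm above the bench. Four steel pins, 6 mm thick, stick out 5 mm sideways from the post, 90 degrees apart; how they lie round the post differs each time and has nothing to do with the holder's axes.
- plate (a joint): travel of the sprung steel ring, 62 mm across, round the post below the pins: 0 m when free (its top 29 mm above the bench), -0.010 m with the collar fully home. It pushes up with about 4 N at 0 and 8 N at -0.010.
- sieve: the small steel sieve cup, loose, upright on the bench, mouth up: tapered, 31 mm across at the foot, 40 mm at the rim, 40 mm high, wall 2 mm, small holes in its floor, about 60 g. Nested in the catch cup (same taper, about 1.2 mm of room all round) its foot is 26 mm and its rim 66 mm above the bench: 16 mm of it stand out above the post. Origin: centre of its underside; z up.
- collar: the knurled brass collar, loose, standing on the bench, open end down, with its flat inward lip (4 mm thick, central hole 30 mm) on top: 61 mm across, 54 mm high, about 0.2 kg, bore 51 mm below the lip (2 mm of room round the post). Origin: centre of its lower edge; z up. Fully home on the holder its lower edge is 19 mm and its top 73 mm above the bench.
- collar_edge (a point): centre of the collar's lower edge (same as its origin). Inside, out of sight, four keyways 90 degrees apart, 12 mm wide, run 16 mm up from this edge; where they lie round the collar is not known. Unaligned, the edge rests on the pins, 35 mm above the bench. Within a quarter turn, either way, they come over the pins (6 degrees to spare): it drops 6 mm to the sprung ring, then 10 mm farther if pushed.
- big_sieve: a bigger steel sieve cup of the same shape that does not fit and stays where it is: 43 mm across at the foot, 56 mm at the rim, 56 mm high. Origin: centre of its underside.
- spacer: a plain low brass ring, 48 mm across, bore 38 mm, 16 mm high, lying on the bench; to be left alone. Origin: centre of its underside.
- wax_jar: a glass jar with a black lid, 64 mm across, 65 mm high; to be left alone. Origin: centre of its underside.
- dapping_block: a 50 mm steel cube with round hollows in its top; to be left alone. Origin: centre of its underside.
- pliers: a pair of pliers lying flat, 155 mm long, 57 mm wide, 14 mm high, black handles; to be left alone. Origin: at its joint, on the bench; its x points to the jaws.
- file: a flat file with a wooden handle, 230 mm long, 22 mm high, lying on the bench; to be left alone. Origin: where blade and handle nearly meet, on the bench; x points to the blade's tip.
- bench_brush: a bench brush 170 mm long lying on the bench; to be left alone. Origin: on the bench near its middle; x points to the bristles.
Things that resemble listed ones, but are neither listed nor needed, are in the scene too. What is shaped like the sieve but pink is not meant.

How it is judged:
By the outcome, as a careful person would: the job done as asked, in the order asked, and still so for the second after the job is handed in, while the arm keeps its last pose, push and grip.
It also fails if it takes over 67 s, if anything falls off the work surface, if the arm or the gripper's body presses on something with over 40 N, if the wrist force passes 120 N, or if a joint passes its speed limit or range.

## Working session

There is one attempt and no reset: what is moved stays moved. The work goes in short steps, Python scripts to look and compute and a shell command to move; the robot and the scene stay as the last step left them, time stands still between calls to the robot, and variables do not carry over. Pictures are saved under pics/ and viewed, and the job is handed in when it is done.

```bash
ls; mkdir -p pics; cat > h.py <<'E'
from cell import env
import cv2, numpy as np
def snap(n,f):
    c=env.camera(n); cv2.imwrite('pics/'+f,cv2.cvtColor(c['image'],cv2.COLOR_RGB2BGR))
    np.savez('pics/'+f+'.npz',**{k:np.array(v) for k,v in c.items()})
    return c
def ray(c,u,v,z):
    R=cv2.Rodrigues(np.array(c['rvec'],float))[0]; t=np.array(c['tvec'],float).ravel()
    K=np.array(c['intrinsics'],float)
    d=R.T@np.linalg.inv(K)@np.array([u,v,1.]); o=-R.T@t
    return o+d*(z-o[2])/d[2]
def proj(c,p):
    return cv2.projectPoints(np.array(p,float).reshape(-1,3),np.array(c['rvec'],float),np.array(c['tvec'],float),np.array(c['intrinsics'],float),None)[0].reshape(-1,2)
E
python3 - <<'E'
from h import *
for n in('scene','top','wrist'):
    c=snap(n,n+'0.png')
    R=cv2.Rodrigues(np.array(c['rvec'],float))[0];print(n,-R.T@np.array(c['tvec']).ravel(),R[2])
print(env.read_state())
E
```

```text
pics
scene [ 0.91145727 -0.63272644  0.82582648] [-0.34719835  0.5896313  -0.72923812]
top [ 0.33758689 -0.0280295   1.73606403] [ 0.10819688  0.00785501 -0.99409845]
wrist [ 0.26427745 -0.5420428   0.38439424] [-0.2442527  -0.08302494 -0.96615086]
{'time': 0.15, 'q': array([-7.57679700e+01,  7.50558905e+00,  8.53131508e+01,  2.51122301e-04,
        8.72607990e+01, -4.89347189e+00]), 'joint_velocities': array([-0.06533295, -0.06186125, -0.20441043,  0.04632197, -0.07815967,
       -0.10304417]), 'joint_torque': array([ 9.11631341e-04, -5.60477722e+01, -4.92333806e+01,  7.68712303e-02,
        3.05932970e-02, -8.64128651e-05]), 'tool_pos': array([ 0.19652646, -0.56658041,  0.30194116]), 'orientation': array([-1.79992965e+02,  7.92274621e-02, -7.08745054e+01]), 'wrist_force': array([-0.48995222, -0.39710517, -0.81048943]), 'ft_torque': array([0.00381832, 0.04741042, 0.01622499]), 'width': 0.9995160938397843}
```

View pics/scene0.png

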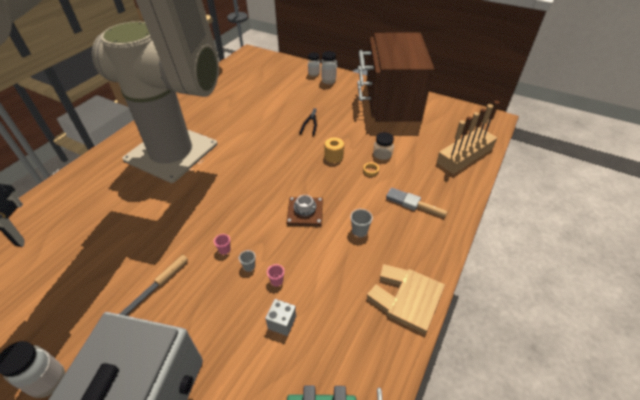

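View pics/top0.png

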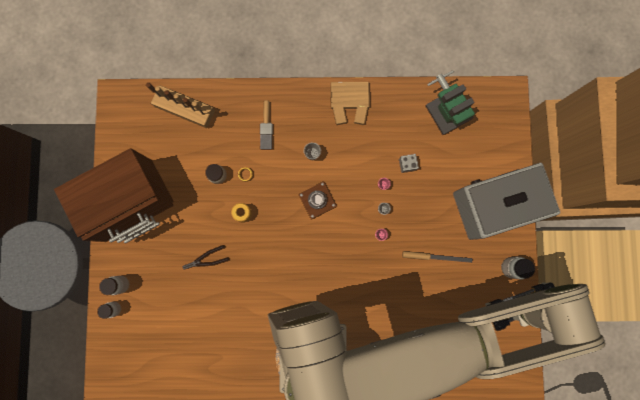

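View pics/wrist0.png

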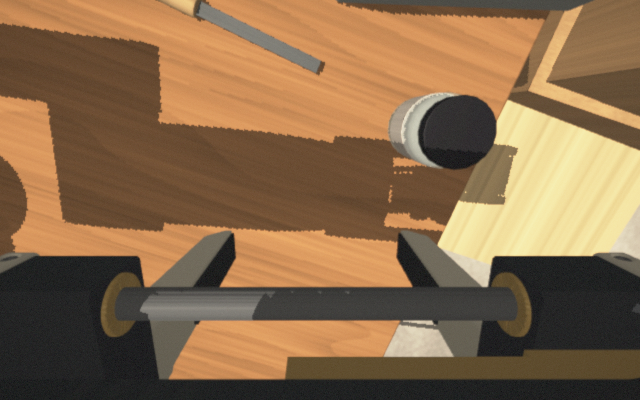

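Scene and top show holder at top (318,200), small grey sieve between two pink cups at top (385,209), collar at top (240,212), big sieve (313,152). Measuring these.

```bash
python3 - <<'E'
from h import *
T=dict(np.load('pics/top0.png.npz'));S=dict(np.load('pics/scene0.png.npz'))
print(T['intrinsics'][0,0])
def crop(c,u,v,r,f,k=6):
    im=c['image'][v-r:v+r,u-r:u+r,::-1]
    return cv2.resize(im,None,fx=k,fy=k,interpolation=cv2.INTER_CUBIC)
a=np.hstack([crop(T,385,209,32,0,6),crop(T,318,200,32,0,6)])
b=np.hstack([crop(T,240,212,32,0,6),crop(S,247,262,32,0,6)])
a2=np.hstack([crop(S,305,207,32,0,6),crop(S,334,150,32,0,6)])
cv2.imwrite('pics/crops.png',np.hstack([np.vstack([a,b])[:, :],])[:600])
cv2.imwrite('pics/crops.png',cv2.resize(np.vstack([np.hstack([a]),b]),(576,576)) )
cv2.imwrite('pics/crops2.png',a2)
for n,u,v,z in [('sieve',385,209,.04),('holder',318,200,.05),('collar',240,212,.054),('pinkA',384,184,.04),('pinkB',382,234,.04),('big',313,152,.056),('dap',409,163,.05)]:
    print(n,ray(T,u,v,z).round(4))
for n,u,v,z in [('sieve',247,258,.04),('holder',305,203,.05),('collar',334,144,.054)]:
    print(n,ray(S,u,v,z).round(4))
E
```

```text
515.2849636196183
sieve [ 0.4822 -0.2426  0.04  ]
holder [ 0.5123 -0.0217  0.05  ]
collar [0.474  0.2341 0.054 ]
pinkA [ 0.5654 -0.2409  0.04  ]
pinkB [ 0.3999 -0.2311  0.04  ]
big [ 0.6716 -0.0061  0.056 ]
dap [ 0.6336 -0.3237  0.05  ]
sieve [ 0.4891 -0.2398  0.04  ]
holder [ 0.5244 -0.0243  0.05  ]
collar [0.4781 0.2304 0.054 ]
```

View pics/crops.png

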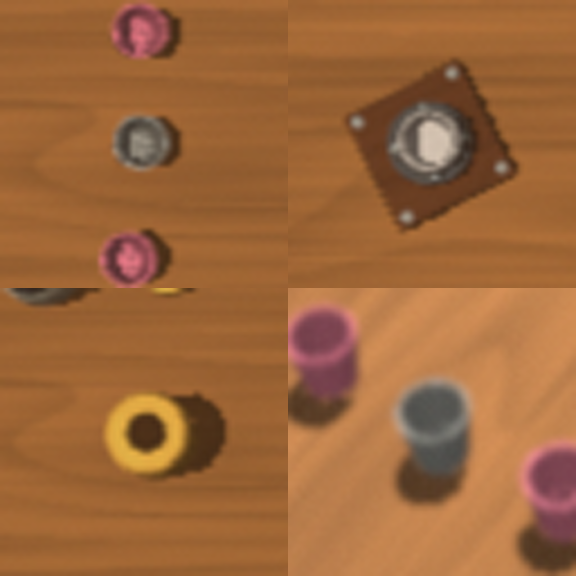

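View pics/crops2.png

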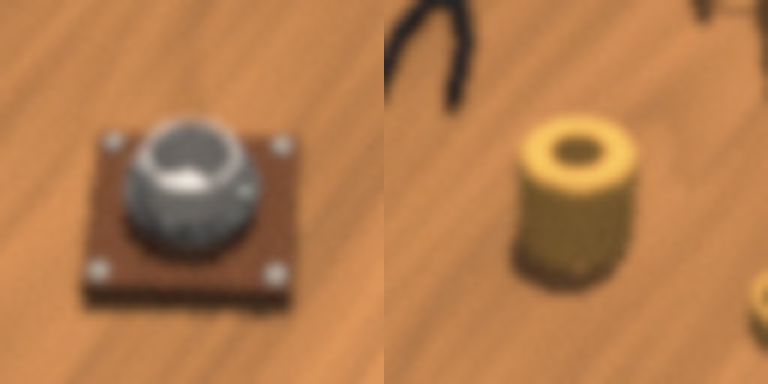

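Refined top-view centres: sieve (384.5,208.6), holder (318,200.2), collar (240.4,212.2). The views differ by up to about 1 cm on holder x, so I'll refine with the wrist camera. Next I move above the sieve, jaws along y so the pink cups stay clear.

```bash
cat >> h.py <<'E'
from scipy.spatial.transform import Rotation as Ro
def go(x,y,z,yaw):
    s=env.read_state(); R=Ro.from_euler('xyz',s['orientation'],degrees=True)
    d=R.inv().apply(np.array([x,y,z])-s['tool_pos'])/.025
    t=(s['orientation'][2]-yaw+180)%360-180
    print('rows',d.round(2),'turn',round(t/6,2),'t',s['time'],'F',np.round(s['wrist_force'],1),'w',round(s['width'],3),'pos',s['tool_pos'].round(4),s['orientation'].round(2),'q6',s['q'][5].round(1))
E
python3 -m inch '[[[-1.7,-3,0],0.6,1],[[-3.4,-6,0],1.2,1],[[-5.1,-9,0],1.8,1],[[-6.8,-12,0],2.5,1],[[-8.5,-15.1,0],3.19,1]]'; python3 -c "
from h import *
go(.483,-.242,.3,-90)"
```

```text
time: 0.78
tool_pos: [0.404, -0.3306, 0.3021]
orientation: [180.0, 0.1, -90.2]
wrist_force: [0.9, 0.3, -0.1]
width: 1.001
rows [-3.55 -3.15  0.09] turn -0.03 t 0.775 F [ 0.9  0.3 -0.1] w 1.001 pos [ 0.404  -0.3306  0.3021] [ 1.7998e+02  8.0000e-02 -9.0170e+01] q6 45.2
```

```bash
python3 -m inch '[[[-1.8,-1.6,0],0,1],[[-3.55,-3.15,0],0,1],[[-3.55,-3.15,0],0,1],[[-3.55,-3.15,0],0,1]]'; python3 -c "
from h import *
snap('wrist','w1.png')"
```

```text
time: 1.27
tool_pos: [0.4828, -0.2421, 0.3018]
orientation: [179.9, 0.1, -90.1]
wrist_force: [-0.3, -1.0, 0.3]
width: 1.002
```

View pics/w1.png

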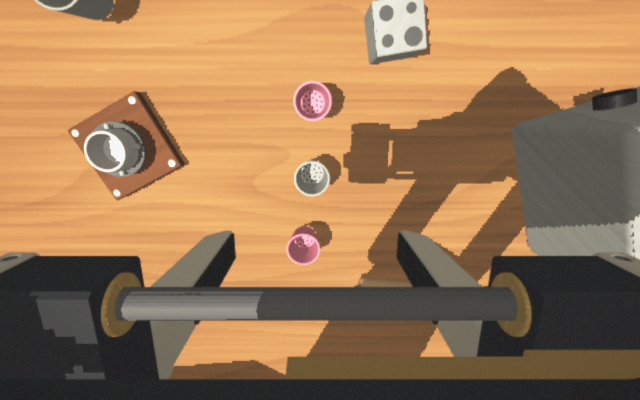

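Wrist view: sieve rim about (312,178), holder post (110,150). Fitting both.

```bash
python3 - <<'E'
from h import *
W=dict(np.load('pics/w1.png.npz'));im=W['image']
hsv=cv2.cvtColor(im,cv2.COLOR_RGB2HSV)
m=((hsv[...,1]<70)).astype(np.uint8)*255
x0,x1,y0,y1=285,340,150,205
def blob(m,x0,x1,y0,y1):
    mm=np.zeros_like(m);mm[y0:y1,x0:x1]=m[y0:y1,x0:x1]
    cs=cv2.findContours(mm,cv2.RETR_EXTERNAL,cv2.CHAIN_APPROX_NONE)[0]
    c=max(cs,key=cv2.contourArea);return c
c=blob(m,x0,x1,y0,y1);e=cv2.fitEllipse(c);print(e,cv2.boundingRect(c),cv2.minEnclosingCircle(c))
for z in(.04,):print(ray(W,*e[0],z).round(4), np.ptp([ray(W,x,e[0][1],z)[1] for x in (cv2.boundingRect(c)[0],cv2.boundingRect(c)[0]+cv2.boundingRect(c)[2])]))
# holder base corners screws
v=np.concatenate([im[...,::-1][140:215,270:350],cv2.cvtColor(m,cv2.COLOR_GRAY2BGR)[140:215,270:350]],1)
w=np.concatenate([im[...,::-1][85:205,60:195],cv2.cvtColor(m,cv2.COLOR_GRAY2BGR)[85:205,60:195]],1)
cv2.imwrite('pics/c1.png',cv2.resize(v,None,fx=4,fy=4)); cv2.imwrite('pics/c2.png',cv2.resize(w,None,fx=2.9,fy=2.9,interpolation=cv2.INTER_CUBIC))
E
```

```text
((311.4672546386719, 177.97616577148438), (34.53231430053711, 35.19878005981445), 64.36598205566406) (294, 160, 36, 36) ((311.472900390625, 177.83665466308594), 18.014883041381836)
[ 0.4867 -0.2358  0.04  ] 0.04036886981503368
```

View pics/c1.png

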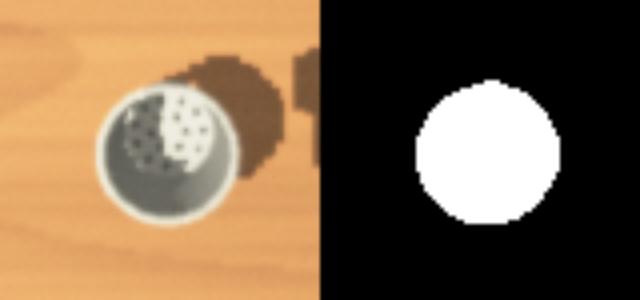

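View pics/c2.png

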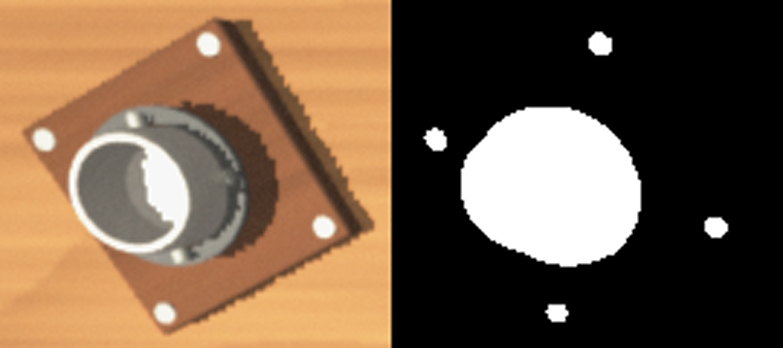

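Sieve rim fits 40.4 mm across (expected 40), at (0.4867,-0.2358). I go lower and re-measure.

```bash
python3 -c "
from h import *
go(.487,-.237,.19,-90)"
```

```text
rows [-0.23 -0.19  4.48] turn -0.03 t 1.325 F [ 0.5 -0.8  0.4] w 1.0 pos [ 0.4824 -0.2428  0.3019] [ 1.7994e+02  7.0000e-02 -9.0200e+01] q6 58.0
```

```bash
python3 -m inch '[[[-0.1,-0.1,2.2],0,1],[[-0.23,-0.19,4.48],0,1],[[-0.23,-0.19,4.48],0,1],[[-0.23,-0.19,4.48],0,1]]'; cat >> h.py <<'E'
def blob(m,x0,x1,y0,y1):
    mm=np.zeros_like(m);mm[y0:y1,x0:x1]=m[y0:y1,x0:x1]
    cs=cv2.findContours(mm,cv2.RETR_EXTERNAL,cv2.CHAIN_APPROX_NONE)[0]
    return max(cs,key=cv2.contourArea)
E
python3 -c "
from h import *
snap('wrist','w2.png')"
```

```text
time: 1.82
tool_pos: [0.4873, -0.2383, 0.192]
orientation: [-180.0, 0.0, -90.3]
wrist_force: [1.5, 0.0, 1.0]
width: 1.0
```

View pics/w2.png

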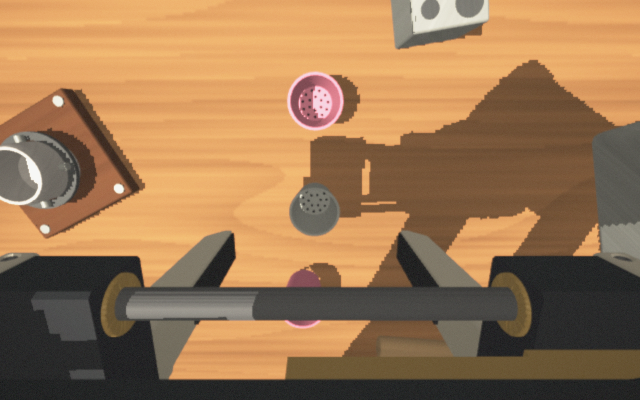

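The sieve is now in shadow, its rim centred near (314,210).

```bash
python3 - <<'E'
from h import *
W=dict(np.load('pics/w2.png.npz'));im=W['image']
hsv=cv2.cvtColor(im,cv2.COLOR_RGB2HSV)
m=((hsv[...,1]<85)).astype(np.uint8)*255
c=blob(m,270,360,165,250);e=cv2.fitEllipse(c);r=cv2.boundingRect(c);print(e,r)
print(ray(W,*e[0],.04).round(4), np.ptp([ray(W,x,e[0][1],.04)[1] for x in (r[0],r[0]+r[2])]))
p=ray(W,*e[0],.04); go(p[0],p[1],.111,-90)
# mid between fingers at rim: project
s=env.read_state();print(proj(W,[s['tool_pos']+[0,0,-.084]]))
E
```

```text
((314.2755126953125, 209.63516235351562), (48.49983596801758, 51.61433792114258), 4.0048699378967285) (290, 183, 50, 53)
[ 0.4879 -0.236   0.04  ] 0.039235434415913095
rows [-0.1   0.01  3.28] turn -0.04 t 1.875 F [0.4 0.4 0.9] w 0.998 pos [ 0.488  -0.2385  0.193 ] [-1.7986e+02 -6.0000e-02 -9.0270e+01] q6 58.8
[[318.04532623 244.46344962]]
```

```bash
python3 -m inch '[[[-0.1,0,1.7],0,1],[[-0.1,0,3.28],0,1],[[-0.1,0,3.28],0,1],[[-0.1,0,3.28],0,0.1]]' 15; python3 -c "
from h import *
go(.4879,-.236,.111,-90)"
```

```text
time: 2.38
tool_pos: [0.4897, -0.2372, 0.1141]
orientation: [-179.7, -0.2, -90.3]
wrist_force: [0.5, 0.3, 1.1]
width: 0.935
rows [-0.05  0.07  0.12] turn -0.05 t 2.375 F [0.5 0.3 1.1] w 0.935 pos [ 0.4897 -0.2372  0.1141] [-179.67   -0.18  -90.28] q6 59.0
```

```bash
python3 -m inch '[[[-0.05,0.05,0.12],0,-0.3],[[-0.05,0.05,0.12],0,-0.5],[[-0.05,0.05,0.12],0,-0.5],[[-0.05,0.05,0.12],0,-0.5],[[-0.05,0.05,0.12],0,-0.5]]' 15; python3 -c "
from h import *
go(.4879,-.236,.111,-90)"
```

```text
time: 3.0
tool_pos: [0.4885, -0.236, 0.1111]
orientation: [-179.7, -0.2, -90.3]
wrist_force: [-0.7, -0.6, 0.3]
width: 0.419
rows [0.   0.02 0.  ] turn -0.05 t 3.0 F [-0.7 -0.6  0.3] w 0.419 pos [ 0.4885 -0.236   0.1111] [-179.67   -0.18  -90.28] q6 59.1
```

Gripped at 39 mm. Lifting; also computing the holder centre from its four screws in w1.

```bash
python3 -m inch '[[[0,0,-1],0,-0.5],[[0,0,-3],0,-0.5],[[0,0,-4.5],0,-0.5],[[0,0,-5.5],0,-0.5],[[0,0,-5.5],0,-0.5]]'; python3 - <<'E'
from h import *
for f,b in (('w1.png',(60,195,85,205)),('top0.png',(298,340,180,222)),('scene0.png',(284,330,190,230))):
    W=dict(np.load('pics/'+f+'.npz'));im=W['image']
    hsv=cv2.cvtColor(im,cv2.COLOR_RGB2HSV)
    x0,x1,y0,y1=b
    m=(hsv[...,1]<(70 if f[0]=='w' else 90)).astype(np.uint8)
    if f[0]!='w': m&=(hsv[...,2]>120)
    mm=np.zeros_like(m);mm[y0:y1,x0:x1]=m[y0:y1,x0:x1]
    n,_,st,ce=cv2.connectedComponentsWithStats(mm)
    P=[]
    for i in range(1,n):
        p=ray(W,*ce[i],.0145)
        if st[i,4]>2: print(f,st[i,4],ce[i].round(1),p.round(4))
        if 2<st[i,4]<150:P.append(p)
    print('mean',np.mean(P,0).round(4))
snap('wrist','w3.png'); go(.512,-.02,.25,-90)
E
```

```text
time: 3.62
tool_pos: [0.4887, -0.2362, 0.2509]
orientation: [-179.5, -0.3, -90.3]
wrist_force: [0.4, 0.4, -1.6]
width: 0.418
w1.png 52 [131.5  99.7] [ 0.572  -0.0324  0.0145]
w1.png 2642 [115.1 148.9] [ 0.5169 -0.0045  0.0145]
w1.png 46 [ 74.9 132.7] [0.5357 0.0391 0.0145]
w1.png 46 [171.4 162.9] [ 0.5003 -0.0688  0.0145]
w1.png 38 [116.7 192.4] [0.4642 0.0025 0.0145]
mean [ 0.518  -0.0149  0.0145]
top0.png 6 [322.  183.5] [ 0.5718 -0.0354  0.0145]
top0.png 121 [317.1 199. ] [ 0.5195 -0.0185  0.0145]
top0.png 5 [300.8 194.6] [0.5346 0.0361 0.0145]
top0.png 6 [333.  204.5] [ 0.5005 -0.0719  0.0145]
top0.png 5 [311.8 215.6] [ 0.4636 -0.0006  0.0145]
mean [ 0.518  -0.018   0.0145]
scene0.png 131 [304.1 201.6] [0.5017 0.007  0.0145]
scene0.png 8 [291.5 198. ] [0.4632 0.0016 0.0145]
scene0.png 8 [319.5 199. ] [0.5347 0.0367 0.0145]
scene0.png 4 [313.5 206.5] [0.5341 0.0035 0.0145]
scene0.png 11 [288.9 219.6] [ 0.4998 -0.0703  0.0145]
scene0.png 13 [318.4 220.4] [ 0.5707 -0.034   0.0145]
mean [ 0.5174 -0.0093  0.0145]
rows [-8.63 -0.92 -0.08] turn -0.05 t 3.675 F [ 0.4  0.  -1.6] w 0.414 pos [ 0.488  -0.2357  0.2488] [-179.61   -0.22  -90.28] q6 59.1
```

View pics/w3.png

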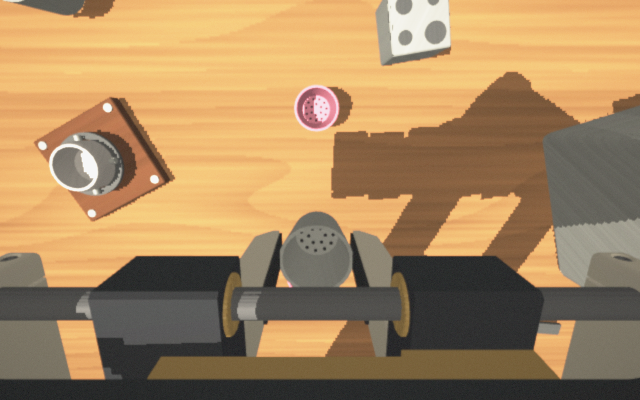

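Holder centre ≈ (0.5177,-0.0165) in all three views (scene minus a pin mis-hit). Cup held between pads at (316,255). Checking that it is upright, then moving over the holder.

```bash
python3 - <<'E'
from h import *
W=dict(np.load('pics/w3.png.npz'))
s=env.read_state();t=s['tool_pos'];R=Ro.from_euler('xyz',s['orientation'],degrees=True)
a=np.linspace(0,2*np.pi,60)
im=W['image'][...,::-1].copy()
for r,zz in((.020,.071),(.0155,.111),(.018,.071)):
    P=t+R.apply(np.c_[r*np.cos(a),r*np.sin(a),0*a+zz])
    for p in proj(W,P): cv2.circle(im,tuple(int(v) for v in p),0,(0,0,255),-1)
cv2.imwrite('pics/w3b.png',cv2.resize(im[180:320,220:420],None,fx=4,fy=4))
E
```

```text
(no output)
```

View pics/w3b.png

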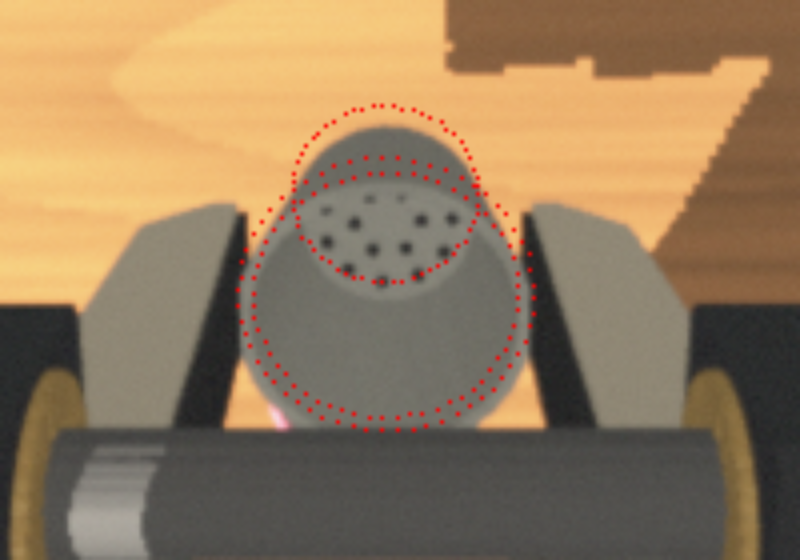

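```bash
python3 -m inch '[[[-2,-0.3,0],0,-0.5],[[-4,-0.6,0],0,-0.5],[[-6,-0.8,0],0,-0.5],[[-7.5,-1,0],0,-0.5],[[-8.6,-1.1,0],0,-0.5]]'; python3 -c "
from h import *
go(.5177,-.0165,.19,-90)"
```

```text
time: 4.3
tool_pos: [0.5155, -0.019, 0.2456]
orientation: [-179.8, -0.2, -90.2]
wrist_force: [0.2, -0.6, -0.0]
width: 0.413
rows [-0.11 -0.08  2.22] turn -0.03 t 4.3 F [ 0.2 -0.6 -0. ] w 0.413 pos [ 0.5155 -0.019   0.2456] [-179.82   -0.18  -90.21] q6 82.5
```

Cup is upright, about 2–3 mm toward tool +y relative to the prediction. Going down to just above the mouth and looking.

```bash
python3 -m inch '[[[-0.1,-0.15,1],0,-0.5],[[-0.1,-0.15,2.2],0,-0.5],[[-0.1,-0.15,2.2],0,-0.5]]'; python3 -c "
from h import *
c=snap('wrist','w4.png');d=snap('scene','s4.png')
cv2.imwrite('pics/s4c.png',cv2.resize(d['image'][150:250,240:380,::-1],None,fx=5,fy=5,interpolation=cv2.INTER_CUBIC))
go(.519,-.0165,.137,-90)"
```

```text
time: 4.68
tool_pos: [0.5165, -0.0161, 0.1858]
orientation: [179.7, -0.1, -90.2]
wrist_force: [0.0, -0.7, -1.2]
width: 0.415
rows [-0.01 -0.01  2.11] turn -0.04 t 4.775 F [ 0.5 -0.1 -0.7] w 0.414 pos [ 0.5188 -0.0167  0.1897] [-1.7995e+02 -1.6000e-01 -9.0220e+01] q6 82.8
```

View pics/w4.png

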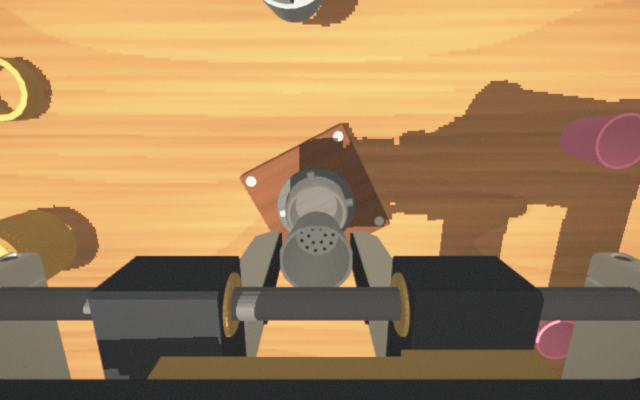

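View pics/s4c.png

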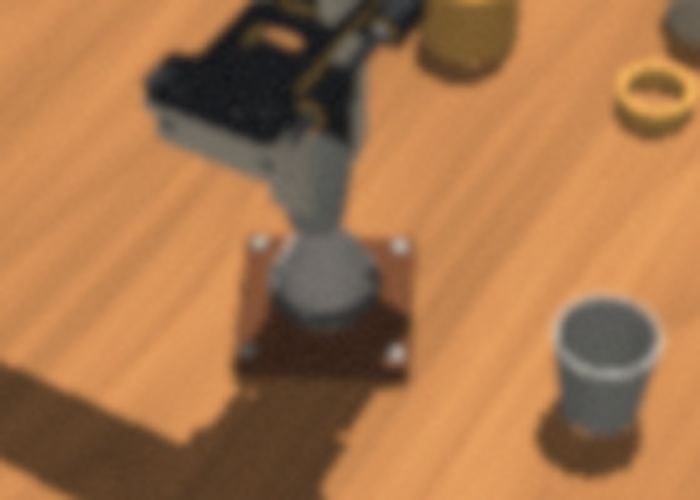

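The wrist view shows the post at about (317,203) just beyond the cup's foot. I check by ray where plate, mouth and screws are from here.

```bash
python3 - <<'E'
from h import *
W=dict(np.load('pics/w4.png.npz'))
im=W['image'][...,::-1].copy()
a=np.linspace(0,2*np.pi,80)
for r,z in((.0194,.05),(.031,.029),(.0235,.044)):
    for p in proj(W,np.c_[.5177+r*np.cos(a),-.0165+r*np.sin(a),0*a+z]): cv2.circle(im,tuple(int(v) for v in p),0,(0,0,255),-1)
for q in((338,136),(250.5,182),(379,221)): print(ray(W,*q,.0145).round(4))
cv2.imwrite('pics/w4b.png',cv2.resize(im[110:300,220:420],None,fx=3,fy=3))
E
```

```text
[ 0.5716 -0.0333  0.0145]
[0.5344 0.0387 0.0145]
[ 0.4998 -0.0695  0.0145]
```

View pics/w4b.png

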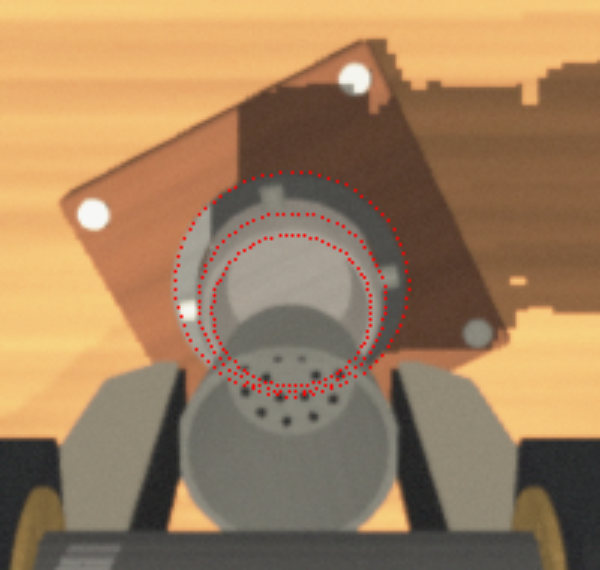

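Overlay fits. Lowering in two stages with a force check.

```bash
python3 -m inch '[[[0,-0.02,0.6],0,-0.5],[[0,-0.02,1.2],0,-0.5],[[0,-0.02,1.5],0,-0.5],[[0,-0.02,1.5],0,-0.5]]'; python3 -c "
from h import *
go(.519,-.0163,.1375,-90)"
```

```text
time: 5.28
tool_pos: [0.5188, -0.0167, 0.1512]
orientation: [180.0, -0.2, -90.2]
wrist_force: [0.1, 0.3, -0.6]
width: 0.415
rows [-0.02 -0.01  0.55] turn -0.04 t 5.275 F [ 0.1  0.3 -0.6] w 0.415 pos [ 0.5188 -0.0167  0.1512] [ 1.7995e+02 -1.5000e-01 -9.0220e+01] q6 82.9
```

```bash
python3 -m inch '[[[0,0,0.2],0,-0.5],[[0,0,0.4],0,-0.5],[[0,0,0.52],0,-0.5],[[0,0,0.52],0,-0.5]]'; python3 -c "
from h import *
go(.519,-.0163,.1375,-90)"
```

```text
time: 5.78
tool_pos: [0.5189, -0.0167, 0.1382]
orientation: [180.0, -0.1, -90.2]
wrist_force: [1.8, 1.0, -1.1]
width: 0.415
rows [-0.02 -0.    0.03] turn -0.04 t 5.775 F [ 1.8  1.  -1.1] w 0.415 pos [ 0.5189 -0.0167  0.1382] [ 1.7997e+02 -1.4000e-01 -9.0220e+01] q6 82.9
```

```bash
python3 -m inch '[[[0,0,0],0,0.0],[[0,0,0],0,0.3],[[0,0,0],0,0.4],[[0,0,0],0,0.4],[[0,0,-2],0,0.4]]'; python3 -m inch '[[[0,0,-2],0,0.4],[[0,0,-4],0,0.4],[[0,0,-5],0,1],[[0,0,-5],0,1]]'; python3 -c "
from h import *
c=snap('wrist','w5.png');d=snap('scene','s5.png')
cv2.imwrite('pics/s5c.png',cv2.resize(d['image'][150:250,240:380,::-1],None,fx=5,fy=5,interpolation=cv2.INTER_CUBIC))
go(.474,.235,.3,-90)"
```

```text
time: 6.4
tool_pos: [0.5159, -0.0162, 0.1844]
orientation: [179.4, -0.1, -90.2]
wrist_force: [0.2, -0.0, 0.4]
width: 0.697
time: 6.9
tool_pos: [0.5182, -0.0162, 0.312]
orientation: [179.7, -0.1, -90.2]
wrist_force: [-0.1, 0.0, -0.4]
width: 0.864
rows [-10.04   1.75   0.34] turn -0.04 t 7.0 F [0.5 0.5 0.2] w 0.949 pos [ 0.5168 -0.016   0.3083] [ 1.794e+02 -8.000e-02 -9.022e+01] q6 82.9
```

View pics/w5.png

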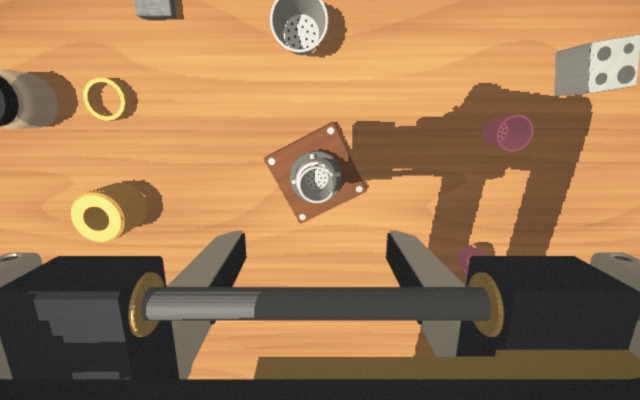

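View pics/s5c.png

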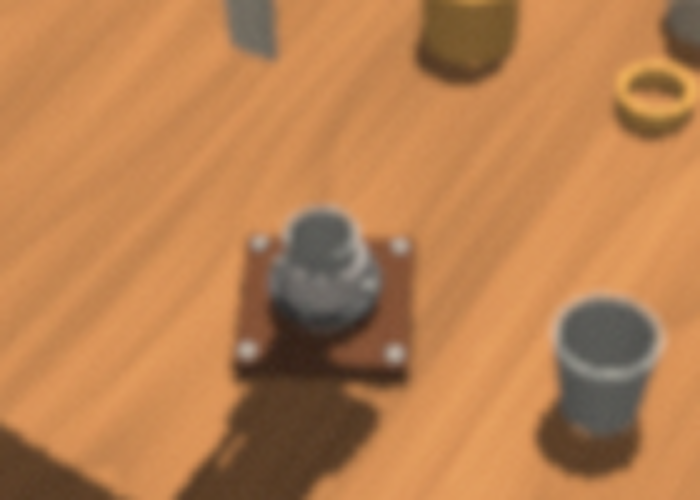

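Wrist and scene views show the cup standing upright in the post. Collar top at about (97,217) in the wrist view; measuring cup rim, screws and collar.

```bash
python3 - <<'E'
from h import *
W=dict(np.load('pics/w5.png.npz'));im=W['image']
hsv=cv2.cvtColor(im,cv2.COLOR_RGB2HSV)
sc=[(330,130.5),(271,161.5),(359.5,189),(302.5,217)]
m=((hsv[...,1]<70)).astype(np.uint8)
mm=np.zeros_like(m);mm[115:230,255:375]=m[115:230,255:375]
n,l,st,ce=cv2.connectedComponentsWithStats(mm)
P=[ray(W,*ce[i],.0145) for i in range(1,n) if 10<st[i,4]<150]
print(len(P),np.mean(P,0))
print('hood',ray(W,97,217,.054))
m2=((hsv[...,0]>20)&(hsv[...,0]<35)&(hsv[...,1]>110)&(hsv[...,2]>190)).astype(np.uint8)*255
c=blob(m2,60,135,185,250);print(cv2.fitEllipse(c),ray(W,*cv2.fitEllipse(c)[0],.054),cv2.boundingRect(c))
im=im[...,::-1].copy()
a=np.linspace(0,2*np.pi,80)
for r,z in((.020,.066),(.031,.029)):
    for p in proj(W,np.c_[.5175+r*np.cos(a),-.016+r*np.sin(a),0*a+z]): cv2.circle(im,tuple(int(v) for v in p),0,(0,0,255),-1)
cv2.imwrite('pics/w5b.png',cv2.resize(im[110:240,250:390],None,fx=4,fy=4))
E
```

```text
4 [ 0.51792777 -0.01538638  0.0145    ]
hood [0.47761282 0.23530378 0.054     ]
((95.36304473876953, 217.54518127441406), (42.77342987060547, 52.972625732421875), 128.71070861816406) [0.47696376 0.23730225 0.054     ] (71, 194, 50, 48)
```

View pics/w5b.png

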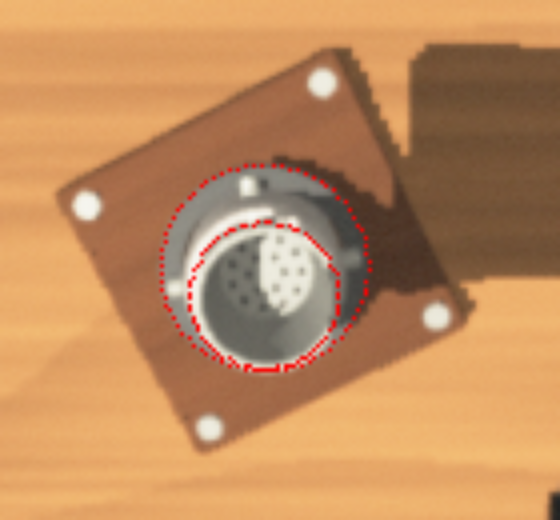

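Cup rim matches the nested height. To the collar.

```bash
python3 -m inch '[[[-2,0.3,0],0,1],[[-4,0.6,0],0,1],[[-6.2,0.9,0],0,1],[[-8.4,1.2,0],0,1],[[-10.1,1.6,0.3],0,1]]'; python3 -m inch '[[[0,0,1],0,1],[[0,0,2],0,1],[[0,0,2.5],0,1],[[0,0,2.5],0,1]]'; python3 -c "
from h import *
snap('wrist','w6.png');go(.477,.236,.19,-90)"
```

```text
time: 7.62
tool_pos: [0.4766, 0.2385, 0.2989]
orientation: [179.3, -0.1, -90.2]
wrist_force: [0.6, 0.1, -0.4]
width: 1.0
time: 8.12
tool_pos: [0.4748, 0.2378, 0.2343]
orientation: [179.1, -0.2, -90.2]
wrist_force: [-0.4, -1.1, 0.4]
width: 1.002
rows [ 0.08 -0.08  1.83] turn -0.03 t 8.175 F [-0.1 -0.6  0.5] w 0.999 pos [0.4756 0.238  0.2358] [ 1.7919e+02 -1.4000e-01 -9.0200e+01] q6 111.1
```

View pics/w6.png

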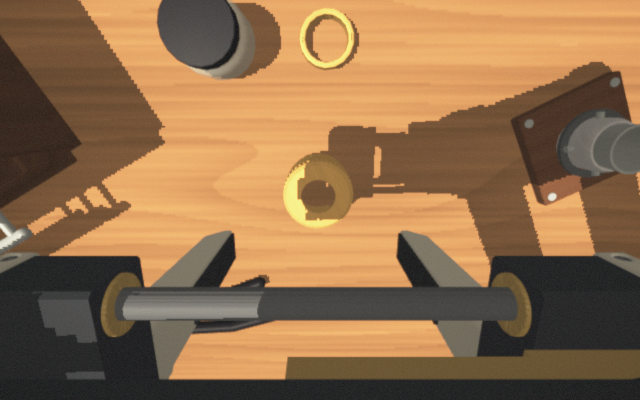

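Collar top near (318,190). Fitting it.

```bash
python3 - <<'E'
from h import *
W=dict(np.load('pics/w6.png.npz'));im=W['image']
hsv=cv2.cvtColor(im,cv2.COLOR_RGB2HSV)
print(hsv[170,340],hsv[200,295],hsv[170,365],hsv[200,270],hsv[190,320])
im=im[...,::-1].copy()
a=np.linspace(0,2*np.pi,100)
for r,z in((.0305,.054),(.015,.054),(.0305,0)):
    for p in proj(W,np.c_[.477+r*np.cos(a),.236+r*np.sin(a),0*a+z]): cv2.circle(im,tuple(int(v) for v in p),0,(0,0,255),-1)
cv2.imwrite('pics/w6b.png',cv2.resize(im[140:250,260:390],None,fx=5,fy=5,interpolation=cv2.INTER_CUBIC))
E
```

```text
[ 17 144 152] [ 29 105 247] [ 15 136 120] [ 15 141 232] [ 14 136 111]
```

View pics/w6b.png

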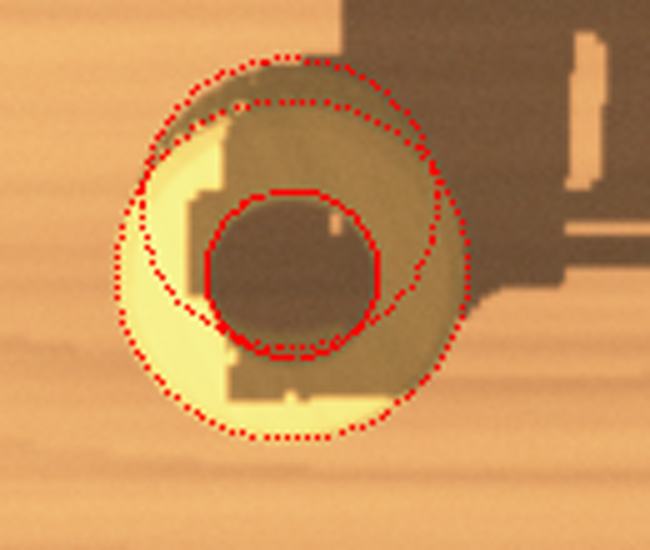

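Overlay confirms collar at (0.477,0.236). Descending and gripping with tips about 34 mm below its top.

```bash
python3 -m inch '[[[0.08,-0.08,1.5],0,1],[[0.08,-0.08,3],0,1],[[0.08,-0.08,4.5],0,1],[[0.08,-0.08,5.25],0,1],[[0.08,-0.08,5.25],0,1]]';python3 -c "
from h import *
go(.477,.236,.104,-90)"
```

```text
time: 8.8
tool_pos: [0.4754, 0.2355, 0.1041]
orientation: [179.1, -0.2, -90.2]
wrist_force: [-0.1, 0.6, 0.4]
width: 1.001
rows [-0.02 -0.07  0.  ] turn -0.04 t 8.8 F [-0.1  0.6  0.4] w 1.001 pos [0.4754 0.2355 0.1041] [ 1.791e+02 -1.700e-01 -9.021e+01] q6 110.9
```

```bash
python3 -m inch '[[[0,-0.06,0],0,0.5],[[0,-0.06,0],0,0.1],[[0,-0.06,0],0,0],[[0,-0.06,0],0,0],[[0,-0.06,0],0,0]]' 40;python3 -c "
from h import *
go(.477,.236,.104,-90)"
```

```text
time: 9.43
tool_pos: [0.4772, 0.2355, 0.1047]
orientation: [179.2, -0.2, -90.2]
wrist_force: [0.7, -0.9, 4.8]
width: 0.649
rows [-0.02  0.01  0.03] turn -0.03 t 9.425 F [ 0.7 -0.9  4.8] w 0.649 pos [0.4772 0.2355 0.1047] [ 1.7915e+02 -1.6000e-01 -9.0210e+01] q6 110.8
```

Gripped at 60.4 mm. Lift and carry over the holder.

```bash
python3 -m inch '[[[0,0,-1],0,0],[[0,0,-2.5],0,0],[[0,0,-4],0,0],[[0,0,-5],0,0],[[0,0,-5],0,0]]';python3 -c "
from h import *
go(.5179,-.0158,.23,-90)"
```

```text
time: 10.05
tool_pos: [0.4801, 0.2363, 0.2315]
orientation: [179.4, -0.1, -90.2]
wrist_force: [0.3, 0.0, -3.3]
width: 0.651
rows [10.08 -1.55  0.06] turn -0.03 t 10.05 F [ 0.3  0.  -3.3] w 0.651 pos [0.4801 0.2363 0.2315] [ 1.7935e+02 -8.0000e-02 -9.0210e+01] q6 110.8
```

```bash
python3 -m inch '[[[2,-0.3,0],0,0],[[4.2,-0.6,0],0,0],[[6.4,-0.9,0],0,0],[[8.6,-1.3,0],0,0],[[10.08,-1.55,0],0,0]]'; python3 -m inch '[[[0,0,0],0,0],[[0,0,0],0,0]]'; python3 -c "
from h import *
snap('wrist','w7.png');go(.5179,-.0158,.23,-90)"
```

```text
time: 10.68
tool_pos: [0.5169, -0.018, 0.229]
orientation: [179.2, -0.1, -90.3]
wrist_force: [-0.2, 0.0, -3.1]
width: 0.651
time: 10.92
tool_pos: [0.5159, -0.0178, 0.227]
orientation: [179.0, -0.0, -90.3]
wrist_force: [-0.2, -0.4, -2.4]
width: 0.654
rows [-0.06 -0.07 -0.1 ] turn -0.05 t 10.975 F [ 1.2  0.2 -2.8] w 0.654 pos [ 0.5161 -0.0173  0.2275] [ 1.7904e+02 -3.0000e-02 -9.0270e+01] q6 82.8
```

View pics/w7.png

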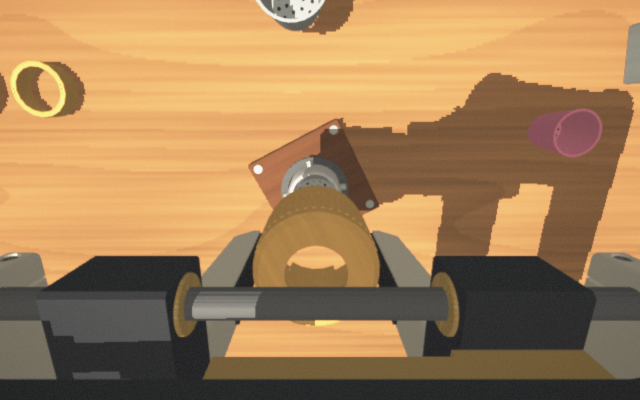

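Collar is held upright above the holder. Overlaying the predicted collar and holder outlines to check the offset.

```bash
python3 - <<'E'
from h import *
W=dict(np.load('pics/w7.png.npz'))
s=env.read_state();t=s['tool_pos'];R=Ro.from_euler('xyz',s['orientation'],degrees=True)
a=np.linspace(0,2*np.pi,100)
im=W['image'][...,::-1].copy()
for r,zz in((.0305,.0507),(.015,.0507),(.0305,.1047)):
    for p in proj(W,t+R.apply(np.c_[r*np.cos(a),r*np.sin(a),0*a+zz])): cv2.circle(im,tuple(int(v) for v in p),0,(0,0,255),-1)
for r,z in((.031,.029),(.02,.066)):
    for p in proj(W,np.c_[.5177+r*np.cos(a),-.0157+r*np.sin(a),0*a+z]): cv2.circle(im,tuple(int(v) for v in p),0,(255,0,0),-1)
cv2.imwrite('pics/w7b.png',cv2.resize(im[110:330,220:410],None,fx=2.7,fy=2.7,interpolation=cv2.INTER_CUBIC))
E
```

```text
(no output)
```

View pics/w7b.png

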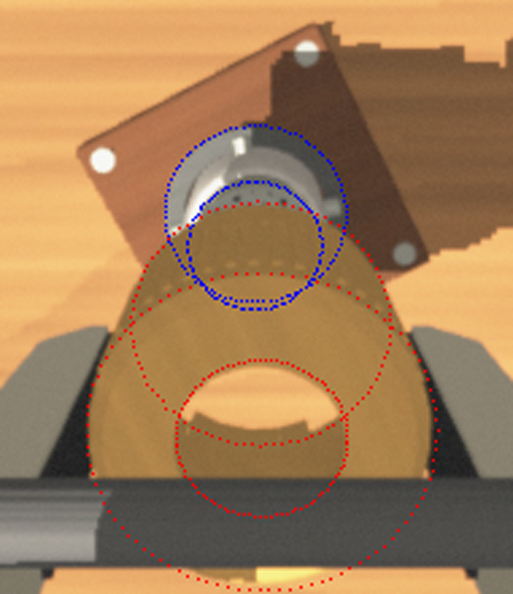

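Matches within about 1 mm. Lowering to just above the post.

```bash
python3 -m inch '[[[-0.06,-0.07,0.8],0,0],[[-0.06,-0.07,1.6],0,0],[[-0.06,-0.07,2.3],0,0],[[-0.06,-0.07,2.3],0,0],[[-0.06,-0.07,2.3],0,0]]';python3 -c "
from h import *
go(.5178,-.0160,.155,-90)"
```

```text
time: 11.6
tool_pos: [0.5173, -0.0155, 0.1706]
orientation: [179.1, -0.0, -90.2]
wrist_force: [-0.4, -0.5, -2.3]
width: 0.652
rows [ 0.02 -0.03  0.62] turn -0.04 t 11.6 F [-0.4 -0.5 -2.3] w 0.652 pos [ 0.5173 -0.0155  0.1706] [ 1.7908e+02 -3.0000e-02 -9.0250e+01] q6 83.0
```

```bash
python3 -m inch '[[[0.02,-0.02,0.3],0,0],[[0.02,-0.02,0.5],0,0],[[0.02,-0.02,0.7],0,0],[[0.02,-0.02,0.7],0,0]]';python3 -c "
from h import *
d=snap('scene','s8.png')
cv2.imwrite('pics/s8c.png',cv2.resize(d['image'][150:250,240:380,::-1],None,fx=5,fy=5,interpolation=cv2.INTER_CUBIC))
go(.5178,-.0160,.14,-90)"
```

```text
time: 12.1
tool_pos: [0.5171, -0.016, 0.1524]
orientation: [179.0, -0.0, -90.2]
wrist_force: [-0.3, 0.3, -1.3]
width: 0.651
rows [-0.   -0.03  0.51] turn -0.04 t 12.15 F [-0.5 -0.7 -2.4] w 0.654 pos [ 0.5173 -0.016   0.1527] [ 1.7904e+02 -3.0000e-02 -9.0240e+01] q6 82.9
```

View pics/s8c.png

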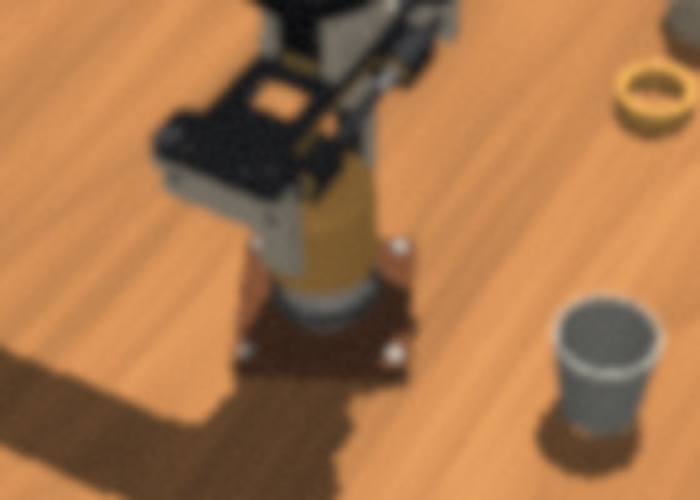

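Collar edge is just past the post top without contact. On towards the pins.

```bash
python3 -m inch '[[[0,-0.02,0.2],0,0],[[0,-0.02,0.4],0,0],[[0,-0.02,0.48],0,0],[[0,-0.02,0.48],0,0]]';python3 -c "
from h import *
go(.5178,-.0160,.1397,-90)"
```

```text
time: 12.65
tool_pos: [0.5175, -0.0161, 0.1405]
orientation: [179.0, -0.0, -90.2]
wrist_force: [0.9, -0.3, -2.4]
width: 0.649
rows [-0.   -0.01  0.03] turn -0.04 t 12.65 F [ 0.9 -0.3 -2.4] w 0.649 pos [ 0.5175 -0.0161  0.1405] [ 1.7902e+02 -3.0000e-02 -9.0250e+01] q6 82.9
```

Press lightly (about 2 mm past) to see whether it rests on the pins.

```bash
python3 -m inch '[[[0,0,0.05],0,0],[[0,0,0.1],0,0],[[0,0,0.12],0,0],[[0,0,0.12],0,0]]';python3 -c "
from h import *
go(.5178,-.0160,.1397,-90)"
```

```text
time: 13.15
tool_pos: [0.5179, -0.016, 0.1393]
orientation: [179.1, -0.0, -90.2]
wrist_force: [-6.5, 0.6, 13.6]
width: 0.653
rows [-0.    0.   -0.02] turn -0.04 t 13.15 F [-6.5  0.6 13.6] w 0.653 pos [ 0.5179 -0.016   0.1393] [ 1.7907e+02 -4.0000e-02 -9.0240e+01] q6 82.9
```

Contact on the pins at TCP z≈0.1393 (edge ≈35 mm), about 16 N. Turn while pressing lightly, watching z.

```bash
python3 -m inch '[[[0,0,0.04],-0.5,0],[[0,0,0.04],-1,0],[[0,0,0.04],-1.4,0],[[0,0,0.04],-1.5,0]]';python3 -c "
from h import *
go(.5178,-.0160,.1397,-90)"; python3 -m inch '[[[0,0,0.04],-0.5,0],[[0,0,0.04],-1,0],[[0,0,0.04],-1.4,0],[[0,0,0.04],-1.5,0]]';python3 -c "
from h import *
go(.5178,-.0160,.1397,-90)"
```

```text
time: 13.65
tool_pos: [0.5185, -0.0163, 0.1395]
orientation: [179.2, 0.1, -81.2]
wrist_force: [-1.8, -1.8, 6.4]
width: 0.653
rows [-0.02  0.03 -0.01] turn 1.46 t 13.65 F [-1.8 -1.8  6.4] w 0.653 pos [ 0.5185 -0.0163  0.1395] [ 1.7917e+02  6.0000e-02 -8.1230e+01] q6 73.9
time: 14.15
tool_pos: [0.5191, -0.0165, 0.1395]
orientation: [179.3, 0.1, -72.2]
wrist_force: [-1.5, -1.1, 5.6]
width: 0.653
rows [-0.04  0.04 -0.01] turn 2.96 t 14.15 F [-1.5 -1.1  5.6] w 0.653 pos [ 0.5191 -0.0165  0.1395] [ 1.7926e+02  1.5000e-01 -7.2210e+01] q6 64.9
```

```bash
python3 -m inch '[[[-0.03,0.04,0.04],-0.5,0],[[-0.03,0.04,0.04],-1,0],[[-0.03,0.04,0.04],-1.4,0],[[-0.03,0.04,0.04],-1.5,0]]';python3 -c "
from h import *
go(.5178,-.0160,.1397,-90)"; python3 -m inch '[[[-0.02,0.02,0.05],-0.5,0],[[-0.02,0.02,0.05],-1,0],[[-0.02,0.02,0.05],-1.4,0],[[-0.02,0.02,0.05],-1.5,0]]';python3 -c "
from h import *
go(.5178,-.0160,.1397,-90)"
```

```text
time: 14.65
tool_pos: [0.5184, -0.0164, 0.1395]
orientation: [179.3, 0.2, -63.2]
wrist_force: [-2.3, -0.7, 5.7]
width: 0.651
rows [-0.02  0.02 -0.01] turn 4.47 t 14.65 F [-2.3 -0.7  5.7] w 0.651 pos [ 0.5184 -0.0164  0.1395] [179.34   0.2  -63.21] q6 55.9
time: 15.15
tool_pos: [0.5184, -0.0165, 0.1395]
orientation: [179.4, 0.2, -54.2]
wrist_force: [-1.8, -1.5, 6.9]
width: 0.651
rows [-0.03  0.01 -0.01] turn 5.97 t 15.15 F [-1.8 -1.5  6.9] w 0.651 pos [ 0.5184 -0.0165  0.1395] [179.43   0.22 -54.19] q6 46.9
```

```bash
python3 -m inch '[[[-0.03,0.02,0.05],-0.5,0],[[-0.03,0.02,0.05],-1,0],[[-0.03,0.02,0.05],-1.4,0],[[-0.03,0.02,0.05],-1.5,0]]';python3 -c "
from h import *
go(.5178,-.0160,.1397,-90)"; python3 -m inch '[[[-0.02,0.02,0.05],-0.5,0],[[-0.02,0.02,0.05],-1,0],[[-0.02,0.02,0.05],-1.4,0],[[-0.02,0.02,0.05],-1.5,0]]';python3 -c "
from h import *
go(.5178,-.0160,.1397,-90)"
```

```text
time: 15.65
tool_pos: [0.5182, -0.0165, 0.1394]
orientation: [179.5, 0.2, -45.2]
wrist_force: [-2.6, -1.1, 5.4]
width: 0.652
rows [-0.03 -0.   -0.01] turn 7.47 t 15.65 F [-2.6 -1.1  5.4] w 0.652 pos [ 0.5182 -0.0165  0.1394] [179.51   0.2  -45.18] q6 37.9
time: 16.15
tool_pos: [0.5176, -0.0165, 0.1381]
orientation: [179.6, 0.3, -36.2]
wrist_force: [1.4, -0.5, -1.2]
width: 0.653
rows [-0.   -0.02 -0.06] turn 8.97 t 16.15 F [ 1.4 -0.5 -1.2] w 0.653 pos [ 0.5176 -0.0165  0.1381] [179.56   0.27 -36.19] q6 28.9
```

Dropped with force gone: keyways over the pins at yaw ≈ -36°. Push down to the ring.

```bash
python3 -m inch '[[[0,-0.01,0.08],0,0],[[0,-0.01,0.14],0,0],[[0,-0.01,0.18],0,0],[[0,-0.01,0.18],0,0]]' 55;python3 -c "
from h import *
s=env.read_state();print(s['ft_torque']);go(.5178,-.0160,.1237,-36)"
```

```text
time: 16.65
tool_pos: [0.5178, -0.0162, 0.1338]
orientation: [179.6, 0.3, -36.2]
wrist_force: [-0.1, 2.1, 1.0]
width: 0.651
[ 0.04761687  0.07797388 -0.0081491 ]
rows [-0.   -0.01  0.41] turn -0.03 t 16.65 F [-0.1  2.1  1. ] w 0.651 pos [ 0.5178 -0.0162  0.1338] [179.57   0.27 -36.19] q6 29.0
```

At the ring. Push home.

```bash
python3 -m inch '[[[0,-0.01,0.1],0,0],[[0,-0.01,0.2],0,0],[[0,-0.01,0.3],0,0],[[0,-0.01,0.4],0,0],[[0,-0.01,0.42],0,0]]';python3 -c "
from h import *
s=env.read_state();print(s['ft_torque']);go(.5178,-.0160,.1237,-36)"
```

```text
time: 17.27
tool_pos: [0.5179, -0.0161, 0.1236]
orientation: [179.6, 0.3, -36.2]
wrist_force: [-4.8, -0.0, 10.7]
width: 0.653
[-0.20647852  0.68843848 -0.01372673]
rows [-0.01 -0.   -0.  ] turn -0.03 t 17.275 F [-4.8 -0.  10.7] w 0.653 pos [ 0.5179 -0.0161  0.1236] [179.56   0.26 -36.19] q6 29.0
```

Nominal home height is reached (0.1236). Pressing a bit more to confirm the hard stop.

```bash
python3 -m inch '[[[0,0,0.05],0,0],[[0,0,0.08],0,0],[[0,0,0.1],0,0],[[0,0,0.1],0,0],[[0,0,0.1],0,0]]';python3 -c "
from h import *
s=env.read_state();print(s['ft_torque']);go(.5178,-.0160,.1237,-36)
d=snap('scene','s9.png');snap('wrist','w9.png')
cv2.imwrite('pics/s9c.png',cv2.resize(d['image'][150:250,240:380,::-1],None,fx=5,fy=5,interpolation=cv2.INTER_CUBIC))"
```

```text
time: 17.9
tool_pos: [0.5181, -0.0161, 0.1232]
orientation: [179.6, 0.3, -36.2]
wrist_force: [-12.9, 1.6, 24.4]
width: 0.651
[-0.04771016  2.28279463 -0.06203929]
rows [-0.01  0.01 -0.02] turn -0.03 t 17.9 F [-12.9   1.6  24.4] w 0.651 pos [ 0.5181 -0.0161  0.1232] [179.56   0.26 -36.19] q6 29.0
```

View pics/s9c.png

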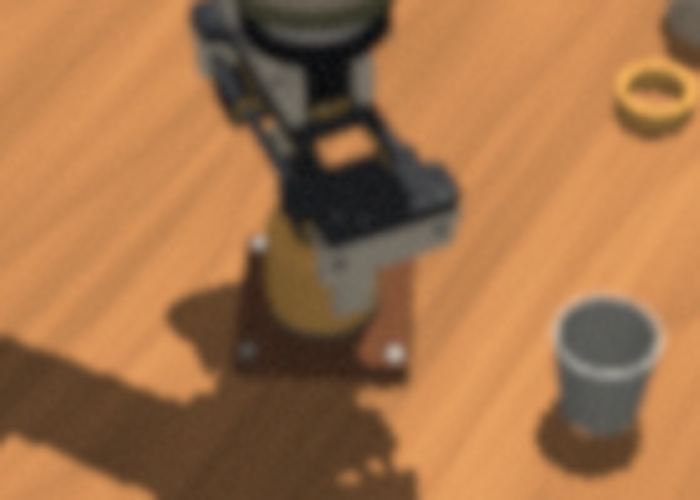

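View pics/w9.png

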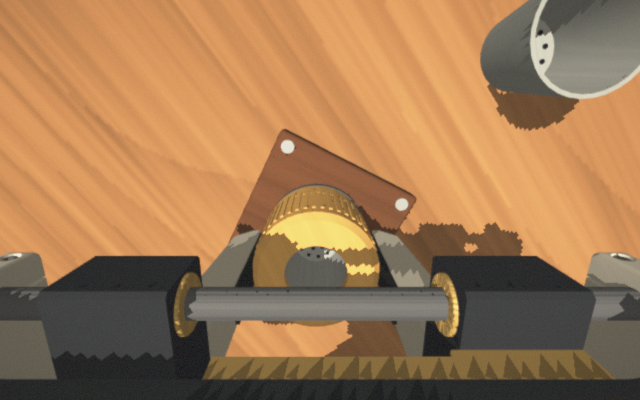

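Scene and wrist show the collar low on the holder, sieve visible through its hole (315,268). The extra push met a hard stop (+14 N for 0.4 mm). One last check for slip in the grip, then hand in.

```bash
python3 - <<'E'
from h import *
W=dict(np.load('pics/w9.png.npz'))
a=np.linspace(0,2*np.pi,100)
im=W['image'][...,::-1].copy()
for r,z,k in((.0305,.073,(0,0,255)),(.015,.073,(0,0,255)),(.0305,.019,(0,0,255)),(.0305,.083,(255,0,0))):
    for p in proj(W,np.c_[.5177+r*np.cos(a),-.0158+r*np.sin(a),0*a+z]): cv2.circle(im,tuple(int(v) for v in p),0,k,-1)
cv2.imwrite('pics/w9b.png',cv2.resize(im[160:340,220:410],None,fx=3,fy=3,interpolation=cv2.INTER_CUBIC))
snap('top','t9.png')
E
python3 -m inch '[[[0,0,0.07],0,0],[[0,0,0.07],0,0],[[0,0,0.07],0,0]]'
```

```text
time: 18.42
tool_pos: [0.5182, -0.0161, 0.1233]
orientation: [179.5, 0.3, -36.2]
wrist_force: [-12.7, 1.2, 22.4]
width: 0.651
```

View pics/w9b.png

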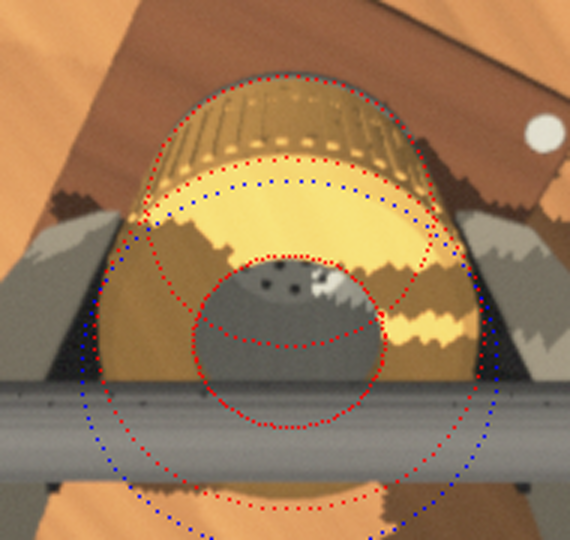

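View pics/t9.png

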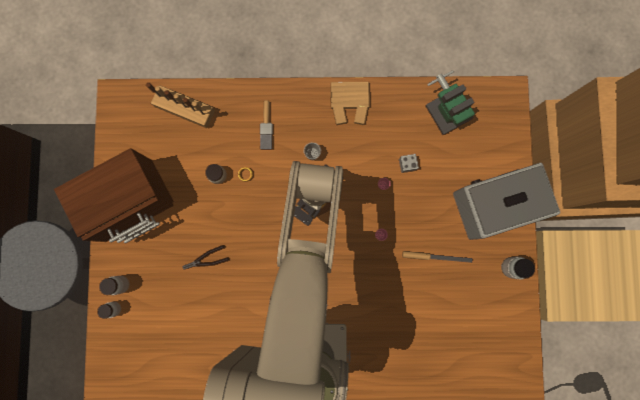

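The drawn home outline (red, top at 73 mm) fits the collar, and the top view shows everything else where it was. Handing in.

```bash
python3 -c "
from cell import env
print(env.sign_off())"
```

```text
the job is handed in; nothing more can be done
None
```

The job is handed in, at about 18.4 s of the 67 s allowed, with the gripper still holding the collar pushed home. The hand-in gives no verdict.

- **Sieve:** I nested the small sieve cup upright in the catch cup and let go. From the wrist camera its rim sat at the nested height of 66 mm.
- **Collar:** I lowered it until it rested on the pins and turned it about 54°. It then dropped to the sprung ring, and I pushed it home.

**Last checks:**
- **Height:** the collar's lower edge came to about 18.6 mm by the arm's reading (19 mm expected). The outline drawn for the home position, with the top at 73 mm, fits the wrist picture to about 1 mm.
- **Hard stop:** pushing on raised the upward force from 10.7 N to 24.4 N over 0.4 mm, so the collar is against its stop. It held at about 22 N.
- **Other objects:** in the top view they look unmoved.

**Disagreements:**
- The cameras differed by a few millimetres on the holder and the sieve, so I mostly relied on the wrist camera.
- A sideways force of about 13 N remains on the wrist while pressing, probably from a small offset or tilt.

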